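Set the sorting gauge to its length mark and close its cam lever

ROBOT

A 7-joint arm with a two-finger parallel gripper is mounted at the origin on the work surface. World frame = base frame: x ahead of the robot, y to its left, z up, the work surface at z = 0. Lengths are in m, angles in rad, forces in N, time in s.
With the tool pointing down it reaches from about 0.4 to 0.875 m from the base axis. Payload 6.5 kg.
Tool frame: the origin (TCP) lies between the finger pads; the fingertips stand 22 mm ahead of it and the grasp point (between the pads) lies 3 mm ahead of it; z points along the fingers, y is the line along which they close (so a half turn about z gives the same grasp; the last joint's range is limited). The gripper opens to 88 mm and grips with 3 to 60 N. Pads are 18 mm wide; open, the fingers measure 123 mm over their backs; the gripper's body (75 mm by 187 mm) begins 45 mm behind the grasp point.
Start: joints at [1.15, 0.536, -0.004, 1.538, 0.003, 1.067, -0.071], TCP at [0.226, -0.61, 0.261] pointing down, gripper open.
Joint ranges: [-2.7, 2.7], [-0.37, 2.16], [-1.27, 1.26], [0.24, 2.4], [-1.31, 4.45], [0.19, 1.91], [-2.76, 2.76]. Speed limits (rad/s): [2.39, 2.39, 3.14, 3.14, 3.14, 3.14, 3.14].

INTERFACE

Orientations are given as a 3x3 rotation matrix whose columns are the frame's x, y, z axes.
In Python, from cell import get_obs, snapshot, calibration, finish_job gives the robot as it stands.
- The arm moves only by the tool apply_moves, never from a script. Its argument "deltas" is one flat list of numbers, 6 for each row, row after row: the shift along the world's x, y, z in mm, then the turn, a rotation vector about the world's x, y, z in degrees. In form: [x, y, z, ax, ay, az, x, y, z, ax, ay, az, ...]. A call has 1 to 10 rows; each row is the pose to reach, as a shift and turn from the pose commanded when the call began; what a row does not reach only later rows make up. A row lasts 1/10 s, in which the tool goes at most 50 mm and 8.59 degrees, less where a joint would pass 70% of its speed; a pose out of reach is approached as far as the arm can. A call with a gripper value outside its range is refused whole. "grip" is the opening, from -1 (shut) to 1 (fully open), set as the call begins (left out, the last holds). The fingers move at their own pace and stop on an object; the grip force is fixed at half the most. Time passes only in rows, so rows that repeat a pose let the fingers close. It gives the time, the measured TCP pose, the force, the opening and the grip force at its end, in the units of the state.
- get_obs(): the state, without advancing time (a new reading comes with each control period).
- snapshot(name): name is "scene" or "top" or "wrist"; returns the picture (420x560x3 uint8, red, green, blue); there is no depth.
- calibration(name): a dict with "fx", "fy", "cx", "cy" (pixels), "xyz" and "orientation" of the camera in the world; the wrist camera has in their place "mount" (4x4, takes a point from camera to tool coordinates, whose origin is the TCP and whose axes are the flange's). Camera axes: x right, y up, looking along -z (the intrinsics and any distortion apply to the point x, -y, -z); pixel columns grow to the right and rows downward; lengths in m; the calibration is good to about 2 mm. The wrist camera is an equidistant fisheye: a pixel r from the principal point sees the ray r / f radians off the axis. A picture is of the moment at which its call begins: read the wrist's pose just before it. calibration takes no time and is no camera call.
- finish_job(): hands the job in; it is judged then, once.
The state is a dict: "t": time; "joint_positions": joint angles; "joint_velocities": joint speeds; "effort": joint torques, N m; "eef_pos": TCP position; "eef_rot": TCP orientation; "ft_force": force on the tool from outside, world axes, zero at the start; "moment": the same for the moment, N m; "gripper_width": finger opening in m; "grip_force": force on a finger pad.
Only numpy, scipy, OpenCV 4.12 (cv2) and the standard library are available. Lean on these libraries where they do the work, as an engineer would, in place of code of your own. Each camera call takes 0.05 s, during which the arm holds its last target. There are 200 camera calls.

TASK

Take the black knob on the sorting gauge's sliding leg, pull the leg out until its red pointer stands at the yellow length mark, and, while holding the leg there by its knob, swing the red cam lever fully closed (with the flank of a finger that is holding the knob). The leg springs back if let go, so finish while still holding the knob, with the leg at the mark and the lever closed; leave the blue bin, carton, tape roll and jar alone.

Things in the scene. Friction and masses are not known exactly. Their poses are not given: they have to be found in the camera images.
- gauge: The sorting gauge, bolted down: blue base plate 140 (x) x 420 (y, from -260 to +160) x 12 mm high, origin on its underside under the leg's centre line, z up. A dark steel sleeve 56 mm wide, 48 mm high stands on it from y = -250 to -100 mm. The aluminium leg slides out of it along the gauge's +y. A white scale lies on the plate at x = -44 mm. Its place and yaw (up to 0.45 rad) vary.
- knob: Black round upright knob on the leg's head, 30 mm diameter, 50 mm high, grasped from above. Origin on its axis half-way up, 79 mm above the table (top at 104, underside at 54 mm; the lever's flat arm below it ends at 48 mm). It spins freely about its upright axis (its yaw means nothing), so a hand holding it can turn about it without moving the leg. It rides on the leg.
- leg (a joint): Slide of the leg along the gauge's +y, in m: 0 = pushed in (its start; knob axis at gauge y = -40 mm), 0.14 = its outer stop. A return spring pulls it back in with 3 N at 0 to 6 N at the outer stop. The leg's head is 50 x 50 mm, its top 39 mm above the table. The knob, lever and pointer ride on it.
- pointer (a point): Tip of the red pointer on the leg's head, on the -x side of the knob axis: gauge x = -53 mm, 20 mm above the table, at the same gauge y as the knob's axis.
- mark: Yellow length mark, a block 12 (x) x 10 (y) x 22 mm high fixed beside the scale, at gauge x = -62 mm. This origin lies at gauge x = 0, on the base plate's top, at the same gauge y as the block's middle; axes parallel to the gauge's. The pointer is at the mark when their y agree. Its gauge y varies from 20 to 90 mm.
- lever (a joint): Angle of the red cam lever in rad about the knob's axis, growing counter-clockwise seen from above: 0 = fully open, 0.9 = closed against its stop, pointing along the gauge's +y (at 0 it points 0.9 rad clockwise of that, towards +x). It starts between 0 and 0.2, stays where it is left and takes about 2 N at the paddle.
- lever_paddle (a point): Centre of the lever's upright red paddle, 8 mm thick, 21 to 48 mm from the knob's axis, 48 to 88 mm above the table. A finger holding the knob, tip about 60 mm above the table, meets it with its flank when the hand turns counter-clockwise about the knob; a finger 20 mm wide then stands about 0.4 rad behind the paddle.
- blue_bin: Bystander: open blue bin 130 x 190 x 80 mm high, origin at the centre of its underside.
- carton: Bystander: cardboard carton 60 x 140 x 70 mm high, origin at the centre of its underside.
- tape: Bystander: clear roll of tape, 90 mm across, 25 mm high, lying flat, origin at the centre of its underside.
- jar: Bystander: white jar 60 mm across, 90 mm high, origin at the centre of its underside.

How it is judged:
On the way, in this order (a step that is already met when the one before it is completed fails the run):
1. the leg is held by its knob with the pointer at the mark, the lever still open (y of pointer in the frame of mark between -0.006 and 0.006 m and contact force between the fingers and knob above 1.5 N and value of joint lever below 0.45 rad), for 0.2 s.
2. the lever is closed while the leg is held at the mark (y of pointer in the frame of mark between -0.006 and 0.006 m and contact force between the fingers and knob above 1.5 N and value of joint lever above 0.8 rad), for 0.2 s.
At the end, for the whole second after the job is handed in: The pointer is within 6 mm of the mark's middle along the gauge, the lever is within 0.1 rad of its closed stop, the leg is at rest, and the fingers still hold the knob (contact force over 1.5 N) against the leg's return spring (all of step 2 and value of joint leg above 0.05 m and velocity of joint leg between -0.01 and 0.01 m/s); the arm keeps its last pose, push and grip.
It fails at once if the lever is swung over half-way while the pointer is more than 12 mm off the mark (value of joint lever above 0.5 rad and not (y of pointer in the frame of mark between -0.012 and 0.012 m)).
It fails at once if a bystander is shifted by over 20 mm or tipped ((distance of blue_bin from where it was at the start of the episode above 0.02 m or angle between blue_bin's own z axis and vertical above 0.2 rad) or (distance of carton from where it was at the start of the episode above 0.02 m or angle between carton's own z axis and vertical above 0.2 rad) or (distance of tape from where it was at the start of the episode above 0.02 m or angle between tape's own z axis and vertical above 0.2 rad) or (distance of jar from where it was at the start of the episode above 0.02 m or angle between jar's own z axis and vertical above 0.2 rad)).
It also fails if it takes over 42 s, if anything falls off the work surface, if the arm or the gripper's body presses on something with over 40 N, if the wrist force passes 120 N, or if a joint passes its speed limit or range.

## Working session

There is one attempt and no reset: what is moved stays moved. The work goes in short steps, Python scripts to look and compute and a tool call to move; the robot and the scene stay as the last step left them, time stands still between calls to the robot, and variables do not carry over. Pictures are saved under pics/ and viewed, at most 10 in all, crops included, and the job is handed in when it is done.

Besides the shell and the picture viewer there is one more tool, called after ">>>" by a JSON object that holds its "method" and its "body", one argument or row to a line. apply_moves: Moves the arm, as the interface text tells. Its arguments: {"type":"object","properties":{"deltas":{"type":"array"},"grip":{"type":"number"}},"required":["deltas"]}

```bash
mkdir -p pics; ls; python3 - <<'E'
from cell import *
import cv2
for n in ("scene","top"):
    cv2.imwrite(f"pics/{n}0.png",cv2.cvtColor(snapshot(n),cv2.COLOR_RGB2BGR)); print(n,calibration(n))
print(calibration("wrist"))
o=get_obs();print(o["t"],o["eef_pos"],o["eef_rot"],o["gripper_width"])
E
```

```text
pics
scene {'fx': 455.0473707995976, 'fy': 455.0473707995976, 'cx': 280.3982884271199, 'cy': 211.22184129273808, 'xyz': array([1.34938331, 0.51498142, 1.03168092]), 'orientation': array([[-0.54618524, -0.61331607,  0.57054806],
       [ 0.83748138, -0.38557706,  0.38724059],
       [-0.01751063,  0.68932847,  0.72423728]])}
top {'fx': 472.7165939138538, 'fy': 472.7165939138538, 'cx': 280.45853949271014, 'cy': 216.8047467739945, 'xyz': array([ 0.33622697, -0.00296522,  1.58176625]), 'orientation': array([[-0.00806832,  0.98759019, -0.15684555],
       [-0.99994399, -0.00689383,  0.00803078],
       [ 0.00684985,  0.15690156,  0.98759049]])}
{'fx': 325.19226210127806, 'fy': 325.19226210127806, 'cx': 281.6283833922502, 'cy': 211.0408197289344, 'mount': array([[-1.64122765e-04,  9.64528000e-01,  2.63980511e-01,
         6.95825845e-02],
       [ 9.99999839e-01,  3.01723513e-04, -4.80709876e-04,
        -6.95279257e-04],
       [-5.43307262e-04,  2.63980389e-01, -9.64527894e-01,
        -1.23427415e-01],
       [ 0.00000000e+00,  0.00000000e+00,  0.00000000e+00,
         1.00000000e+00]])}
0.1 [ 0.22562677 -0.60904943  0.25994923] [[ 9.37694085e-01  3.47461334e-01 -6.51040207e-04]
 [ 3.47461921e-01 -9.37693062e-01  1.39075154e-03]
 [-1.27243498e-04 -1.53031118e-03 -9.99998821e-01]] 0.0879315571146262
```

View pics/top0.png

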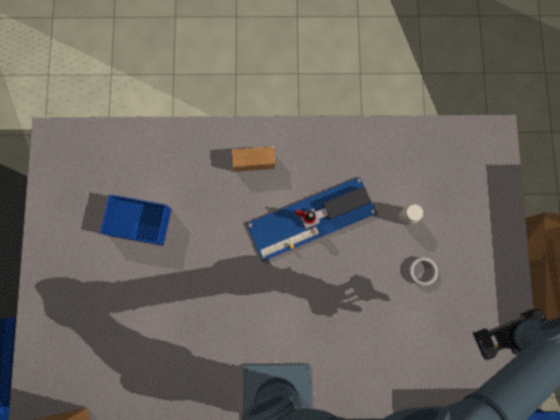

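View pics/scene0.png

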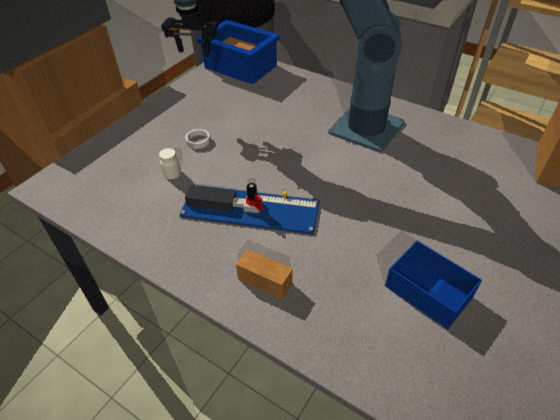

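The top view shows the gauge around px (310,218), with +y pointing image-left and slightly down, the knob near (310,216) and the yellow mark near (291,245). The scene view shows the knob at (252,192) and the mark at (285,196). Next I measure these by colour.

```bash
cat > h.py <<'E'
import numpy as np, cv2
from cell import *
def ray(name,uv,obs=None):
    c=calibration(name); uv=np.atleast_2d(np.asarray(uv,float))
    x=(uv[:,0]-c["cx"])/c["fx"]; y=(uv[:,1]-c["cy"])/c["fy"]
    if name!="wrist":
        d=np.stack([x,-y,-np.ones_like(x)],1); return np.array(c["xyz"]),d@np.array(c["orientation"]).T
    r=np.hypot(x,y)+1e-12; s=np.sin(r)/r
    d=np.stack([x*s,-y*s,-np.cos(r)],1); M=c["mount"]; R=np.array(obs["eef_rot"])
    return np.array(obs["eef_pos"])+R@M[:3,3], d@M[:3,:3].T@R.T
def onz(name,uv,z,obs=None):
    o,d=ray(name,uv,obs); return o+d*((z-o[2])/d[:,2])[:,None]
def hsv(im,lo,hi): return cv2.inRange(cv2.cvtColor(im,cv2.COLOR_RGB2HSV),np.array(lo),np.array(hi))
def blobs(m,amin=4):
    n,l,s,c=cv2.connectedComponentsWithStats(m)
    return [(int(s[i,4]),c[i].round(1).tolist(),s[i,:4].tolist()) for i in range(1,n) if s[i,4]>=amin]
E
python3 - <<'E'
from h import *
for n,(u0,v0,u1,v1) in {"top":(235,165,390,270),"scene":(170,170,330,240)}.items():
    im=snapshot(n); roi=np.zeros(im.shape[:2],np.uint8); roi[v0:v1,u0:u1]=255
    b=hsv(im,(100,130,50),(125,255,255))&roi
    pts=cv2.findNonZero(b)[:,0].astype(float)
    P=onz(n,pts,0.012)[:,:2]*1000
    r=cv2.minAreaRect(P.astype(np.float32)); print(n,"plate",r,cv2.boxPoints(r).round(0).tolist())
    for k,lo,hi in(("yel",(20,120,100),(35,255,255)),("red",(0,150,80),(8,255,255)),("red2",(172,150,80),(180,255,255)),("blk",(0,0,0),(180,255,28))):
        for a,c,bb in blobs(hsv(im,lo,hi)&roi): print(k,a,c,bb,onz(n,c,{"yel":.03,"blk":.09}.get(k,.06))[0].round(3))
    cv2.imwrite(f"pics/c_{n}.png",cv2.cvtColor(cv2.resize(im[v0:v1,u0:u1],None,fx=4.8,fy=4.8,interpolation=cv2.INTER_CUBIC),cv2.COLOR_RGB2BGR))
E
```

```text
top plate ((580.9918823242188, -118.83547973632812), (135.8551483154297, 415.25909423828125), 22.407455444335938) [[439.0, 47.0], [597.0, -337.0], [723.0, -285.0], [565.0, 99.0]]
yel 9 [291.3, 245.9] [290, 245, 4, 3] [ 0.485 -0.05   0.03 ]
red 18 [301.1, 213.4] [297, 211, 9, 6] [ 0.589 -0.083  0.06 ]
red 21 [309.9, 220.8] [305, 218, 10, 5] [ 0.564 -0.111  0.06 ]
red2 12 [300.8, 211.7] [297, 210, 8, 5] [ 0.594 -0.082  0.06 ]
blk 10 [308.4, 218.0] [307, 216, 5, 4] [ 0.569 -0.104  0.09 ]
scene plate ((585.174560546875, -119.52528381347656), (144.77056884765625, 417.72625732421875), 22.336183547973633) [[439.0, 46.0], [598.0, -340.0], [732.0, -285.0], [573.0, 101.0]]
yel 25 [284.3, 194.1] [283, 191, 4, 8] [ 0.491 -0.051  0.03 ]
red 117 [254.8, 201.9] [246, 194, 16, 16] [ 0.592 -0.091  0.06 ]
red2 6 [260.5, 203.5] [259, 202, 3, 4] [ 0.589 -0.073  0.06 ]
red2 5 [260.8, 208.6] [259, 207, 4, 4] [ 0.606 -0.06   0.06 ]
blk 95 [251.0, 192.0] [247, 185, 9, 15] [ 0.588 -0.106  0.09 ]
```

View pics/c_top.png

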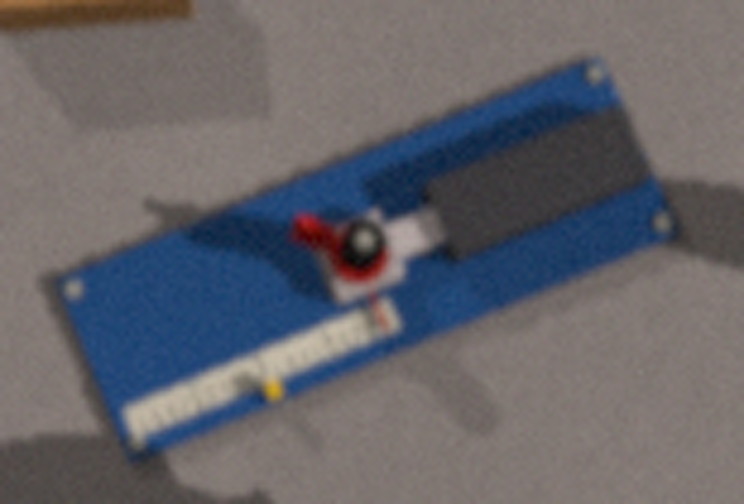

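The crop shows the lever pointing to gauge +x/+y at about (310,232), the knob at (365,240) and the mark at (274,388). My estimates are:

- Yaw is about 22.4°.
- Gauge origin is about (564,-73).
- Knob is about (579,-110).
- Mark y is about 50 mm, so the pull is about 90 mm.

I'll approach with the finger line along gauge x.

>>> {"method": "apply_moves", "body": {
  "deltas": [27, 38, -4, 0, 0, 8, 54, 76, -8, 0, 0, 16, 81, 114, -12, 0, 0, 24, 108, 152, -16, 0, 0, 32, 135, 190, -20, 0, 0, 40, 162, 228, -24, 0, 0, 48, 189, 266, -28, 0, 0, 56, 216, 304, -32, 0, 0, 64, 243, 342, -36, 0, 0, 72, 270, 380, -40, 0, 0, 80],
  "grip": 1
}}

```text
t: 1.2
eef_pos: [0.4965, -0.228, 0.2207]
eef_rot: [[-0.185, 0.983, 0.0], [0.983, 0.185, -0.0], [-0.0, 0.0, -1.0]]
ft_force: [0.4, -0.9, 0.3]
gripper_width: 0.0883
grip_force: 0.0
```

>>> {"method": "apply_moves", "body": {
  "deltas": [28, 40, -3, 0, 0, 4, 56, 80, -6, 0, 0, 8, 83, 119, -10, 0, 0, 12, 83, 119, -10, 0, 0, 12, 83, 119, -10, 0, 0, 12, 83, 119, -10, 0, 0, 12]
}}

```text
t: 1.8
eef_pos: [0.5781, -0.1121, 0.2105]
eef_rot: [[-0.378, 0.926, -0.001], [0.926, 0.378, -0.001], [-0.001, -0.001, -1.0]]
ft_force: [-0.5, -0.2, 0.6]
gripper_width: 0.088
grip_force: 0.0
```

```bash
python3 - <<'E'
from h import *
o=get_obs(); im=snapshot("wrist"); cv2.imwrite("pics/w1.png",cv2.cvtColor(im,cv2.COLOR_RGB2BGR)); np.save("w1.npy",im); import pickle; pickle.dump(o,open("w1.pkl","wb"))
print(o["t"],o["eef_pos"],np.degrees(np.arctan2(o["eef_rot"][1][1],o["eef_rot"][0][1])),o["joint_positions"],o["eef_rot"])
for k,lo,hi in(("yel",(20,120,100),(35,255,255)),("red",(0,150,80),(8,255,255))):
    for a,c,bb in blobs(hsv(im,lo,hi),20): print(k,a,c,bb,onz("wrist",c,.03,o)[0].round(4))
E
```

```text
1.8 [ 0.57811336 -0.11208138  0.21045708] 22.207584624172153 [ 0.47274808  0.54001598 -0.48748344  1.72713003  0.30184875  0.95038166
  0.2542671 ] [[-3.77963994e-01  9.25819795e-01 -9.62407898e-04]
 [ 9.25820100e-01  3.77963035e-01 -1.04222120e-03]
 [-6.01154409e-04 -1.28493866e-03 -9.99998994e-01]]
yel 154 [217.1, 102.8] [210, 98, 16, 11] [ 0.4903 -0.0514  0.03  ]
yel 42 [94.5, 282.9] [89, 277, 11, 12] [ 0.4115 -0.293   0.03  ]
yel 88 [86.5, 301.6] [83, 284, 8, 35] [ 0.4033 -0.3272  0.03  ]
yel 21 [479.4, 293.3] [477, 289, 6, 10] [ 0.8523 -0.1307  0.03  ]
yel 65 [92.6, 322.2] [85, 317, 16, 12] [ 0.4153 -0.3561  0.03  ]
yel 78 [469.1, 323.0] [459, 316, 21, 14] [ 0.8661 -0.1728  0.03  ]
yel 28 [528.8, 331.4] [524, 328, 11, 8] [ 0.9979 -0.1586  0.03  ]
yel 23 [519.3, 332.7] [514, 330, 11, 6] [ 0.9772 -0.165   0.03  ]
yel 63 [502.7, 337.2] [492, 333, 22, 9] [ 0.9471 -0.179   0.03  ]
yel 38 [481.3, 342.0] [475, 338, 16, 8] [ 0.9109 -0.1948  0.03  ]
yel 20 [436.2, 413.8] [434, 410, 6, 10] [ 0.9361 -0.3402  0.03  ]
red 1076 [297.2, 181.9] [261, 158, 66, 52] [ 0.5883 -0.0933  0.03  ]
red 24 [242.5, 193.0] [231, 193, 24, 1] [ 0.5438 -0.1231  0.03  ]
```

View pics/w1.png

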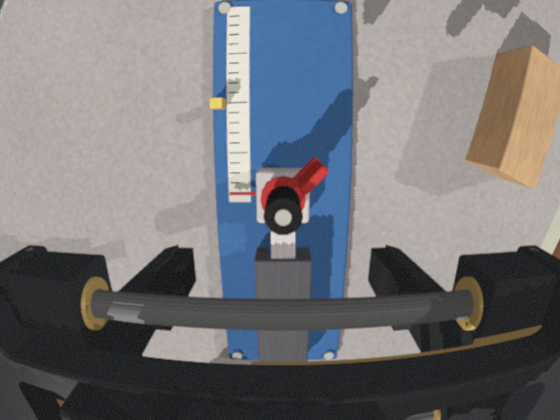

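The wrist view shows the knob top at (283,216), the pointer along row 193 with its tip near (231,193), the yellow mark at (217,103) and the lever paddle to the upper right. Next I compute precise values.

```bash
python3 - <<'E'
from h import *
import pickle
im=np.load("w1.npy"); o=pickle.load(open("w1.pkl","rb"))
b=hsv(im,(100,130,40),(125,255,255))
L=[];R=[]
for v in range(20,240,4):
    u=np.nonzero(b[v,190:370])[0]+190
    L.append((u[0]-.5,v)); R.append((u[-1]+.5,v))
D=[]
for e in(L,R):
    p=onz("wrist",e,.012,o)[:,:2].astype(np.float32)*1000
    vx,vy,x,y=cv2.fitLine(p,cv2.DIST_HUBER,0,.01,.01).ravel(); s=np.sign(vy); D.append((vx*s,vy*s,x,y)); print("edge yaw",np.degrees(np.arctan2(-vx*s,vy*s)))
a=np.mean([np.arctan2(-d[0],d[1]) for d in D]); yd=np.array([-np.sin(a),np.cos(a)]); xd=np.array([np.cos(a),np.sin(a)])
e=[xd@np.array(d[2:]) for d in D]; print("yaw",np.degrees(a),"x edges",e,"mid",np.mean(e))
g=lambda n,uv,z:(lambda P:(print(n,P.round(1),"gx",(xd@P-np.mean(e)).round(1),"gy'",(yd@P).round(1))))(onz("wrist",uv,z,o)[0,:2]*1000)
g("knobtop",(283,216.5),.104)
g("markc",(217.1,102.8),.030); g("mark top",(217,102.5),.034)
g("ptr",(233,193),.02); g("ptr2",(250,193),.02)
r=hsv(im,(0,120,60),(8,255,255))|hsv(im,(172,120,60),(180,255,255)); ys,xs=np.nonzero(r[185:200,225:256]); print("ptr px",xs.min()+225,ys.mean()+185)
g("ptrm",(xs.min()+225,ys.mean()+185),.02)
E
```

```text
edge yaw 22.280817
edge yaw 22.218548
yaw 22.249681 x edges [np.float32(427.157), np.float32(563.4109)] mid 495.28394
knobtop [ 580.3 -110.1] gx 0.1 gy' -321.6
markc [490.3 -51.4] gx -61.0 gy' -233.2
mark top [490.9 -51.1] gx -60.3 gy' -233.2
ptr [ 534.6 -129.1] gx -49.3 gy' -321.9
ptr2 [ 550.5 -122.7] gx -32.3 gy' -322.0
ptr px 230 193.38181818181818
ptrm [ 532.  -130.6] gx -52.4 gy' -322.3
```

Pull is about 88.5 mm. Now I descend, settle and close.

>>> {"method": "apply_moves", "body": {
  "deltas": [2, 2, -25, 0, 0, 0, 2, 2, -50, 0, 0, 0, 2, 2, -75, 0, 0, 0, 2, 2, -100, 0, 0, 0, 2, 2, -118, 0, 0, 0, 2, 2, -128, 0, 0, 0, 2, 2, -128, 0, 0, 0, 2, 2, -128, 0, 0, 0]
}}

```text
t: 2.65
eef_pos: [0.5811, -0.1092, 0.0834]
eef_rot: [[-0.379, 0.925, 0.001], [0.925, 0.379, -0.0], [-0.001, 0.001, -1.0]]
ft_force: [-0.1, -0.1, -0.1]
gripper_width: 0.0884
grip_force: 0.0
```

>>> {"method": "apply_moves", "body": {
  "deltas": [0, 0, 0, 0, 0, 0, 0, 0, 0, 0, 0, 0, 0, 0, 0, 0, 0, 0, 0, 0, 0, 0, 0, 0, 0, 0, 0, 0, 0, 0, 0, 0, 0, 0, 0, 0, 0, 0, 0, 0, 0, 0, 0, 0, 0, 0, 0, 0],
  "grip": -1
}}

```text
t: 3.45
eef_pos: [0.5782, -0.1097, 0.0823]
eef_rot: [[-0.379, 0.925, -0.006], [0.925, 0.379, -0.002], [0.001, -0.006, -1.0]]
ft_force: [-7.3, -2.2, 5.8]
gripper_width: 0.0294
grip_force: 30.0
```

>>> {"method": "apply_moves", "body": {
  "deltas": [-4, 8, 0, 0, 0, 0, -8, 16, 0, 0, 0, 0, -11, 25, 0, 0, 0, 0, -15, 34, 0, 0, 0, 0, -19, 43, 0, 0, 0, 0, -23, 52, 0, 0, 0, 0, -27, 61, 0, 0, 0, 0, -31, 70, 0, 0, 0, 0, -35, 81, 0, 0, 0, 0, -35, 81, 0, 0, 0, 0]
}}

```text
t: 4.45
eef_pos: [0.5444, -0.0274, 0.0824]
eef_rot: [[-0.381, 0.925, -0.003], [0.925, 0.381, -0.001], [-0.0, -0.003, -1.0]]
ft_force: [-0.7, -5.6, -0.5]
gripper_width: 0.0292
grip_force: 30.0
```

```bash
cat > m.py <<'E'
from h import *
import sys
o=get_obs(); im=snapshot("wrist"); cv2.imwrite(f"pics/{sys.argv[1]}.png",cv2.cvtColor(im,cv2.COLOR_RGB2BGR))
a=np.radians(22.25); xd=np.array([np.cos(a),np.sin(a)]); yd=np.array([-np.sin(a),np.cos(a)])
print("t",o["t"],o["eef_pos"],"gx",xd@o["eef_pos"][:2]*1000-495.3,"tcp gy'",yd@o["eef_pos"][:2]*1000,"f",o["ft_force"],"grip",o["grip_force"])
print("line ang",np.degrees(np.arctan2(o["eef_rot"][1][1],o["eef_rot"][0][1])))
for k,m in(("yel",hsv(im,(20,120,100),(35,255,255))),("red",hsv(im,(0,120,60),(8,255,255))|hsv(im,(172,120,60),(180,255,255)))):
    for A,c,bb in blobs(m,15):
        for z in ((.03,) if k=="yel" else (.02,)):
            P=onz("wrist",c,z,o)[0,:2]*1000
            if abs(xd@P-495.3)<90: print(k,A,c,bb,"gx",(xd@P-495.3).round(1),"gy'",(yd@P).round(1))
E
python3 m.py w2
```

```text
t 4.45 [ 0.54439492 -0.02737612  0.08237915] gx -1.8063786143538323 tcp gy' -231.47208854515455 f [-0.74578561 -5.55909076 -0.46028597] grip 29.95940417982638
line ang 22.39953408778138
yel 441 [183.1, 240.1] [169, 229, 26, 25] gx -58.8 gy' -229.5
yel 15 [367.5, 288.1] [366, 284, 5, 9] gx 53.9 gy' -261.4
yel 21 [194.4, 293.2] [191, 290, 9, 7] gx -55.3 gy' -265.6
yel 25 [372.3, 297.0] [369, 294, 7, 7] gx 57.9 gy' -268.1
yel 30 [369.8, 335.0] [365, 332, 11, 9] gx 60.2 gy' -298.9
yel 63 [396.1, 353.7] [387, 350, 18, 9] gx 83.2 gy' -318.5
yel 88 [373.4, 356.6] [356, 352, 30, 10] gx 65.9 gy' -319.3
yel 24 [171.5, 357.3] [163, 356, 17, 4] gx -80.3 gy' -322.4
yel 15 [242.9, 362.6] [238, 362, 12, 2] gx -27.2 gy' -322.5
red 4611 [316.3, 229.7] [245, 186, 125, 83] gx 20.9 gy' -225.8
red 199 [216.5, 240.2] [196, 238, 41, 6] gx -40.3 gy' -232.9
```

View pics/w2.png

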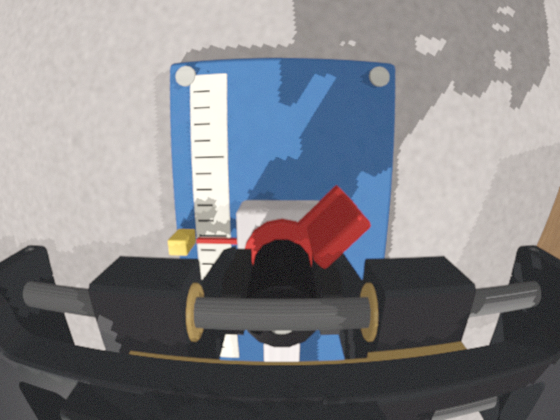

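The wrist view shows the pointer (rows 238-244) level with the yellow block, whose top face is near (183,244). The lever is still open and the right finger is behind the paddle. The leg stands at the mark, so I swing 56° first.

>>> {"method": "apply_moves", "body": {
  "deltas": [0, 0, 0, 0, 0, 0, 0, 0, 0, 0, 0, 0, 0, 0, 0, 0, 0, 7, 0, 0, 0, 0, 0, 14, 0, 0, 0, 0, 0, 21, 0, 0, 0, 0, 0, 28, 0, 0, 0, 0, 0, 35, 0, 0, 0, 0, 0, 42, 0, 0, 0, 0, 0, 49, 0, 0, 0, 0, 0, 56]
}}

```text
t: 5.5
eef_pos: [0.5451, -0.0303, 0.0825]
eef_rot: [[-0.98, 0.201, -0.002], [0.201, 0.98, -0.003], [0.001, -0.003, -1.0]]
ft_force: [-0.3, -6.2, -2.3]
gripper_width: 0.0293
grip_force: 33.1
```

```bash
python3 m.py w3; python3 -c "from cell import *;o=get_obs();print(o['joint_positions'],o['moment'])"
```

```text
t 5.5 [ 0.54511644 -0.0303198   0.08248492] gx -2.253202026645738 tcp gy' -234.46978907101865 f [-0.28676519 -6.2011868  -2.25309637] grip 33.09100250800839
line ang 78.41864570729777
yel 448 [222.5, 153.1] [209, 141, 28, 26] gx -62.0 gy' -231.8
yel 20 [194.7, 287.2] [191, 284, 10, 7] gx -5.9 gy' -296.2
yel 42 [190.4, 298.5] [187, 292, 10, 14] gx -1.0 gy' -304.2
yel 67 [193.3, 332.8] [187, 326, 15, 15] gx 21.2 gy' -321.0
yel 21 [371.0, 332.6] [367, 329, 9, 7] gx 88.1 gy' -220.4
yel 26 [200.3, 359.7] [193, 358, 17, 4] gx 42.6 gy' -333.3
yel 15 [214.9, 360.9] [211, 360, 8, 3] gx 48.8 gy' -324.4
red 216 [244.9, 186.9] [230, 167, 30, 40] gx -38.6 gy' -234.4
red 4891 [322.8, 233.4] [244, 194, 138, 79] gx 11.1 gy' -211.8
[ 0.45512127  0.72380482 -0.64446232  1.893125    0.63461421  0.74116872
  0.8189096 ] [-1.20411396  0.3944341  -0.36499197]
```

View pics/w3.png

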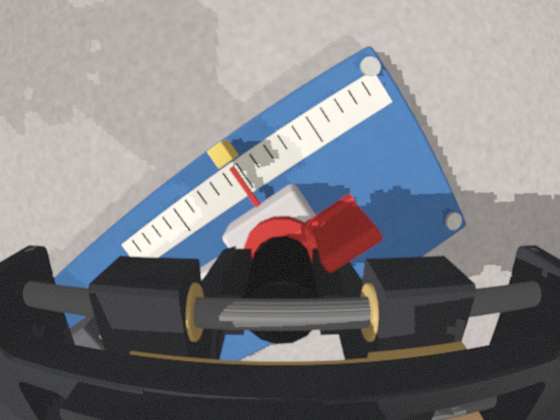

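The pointer tip (233,168) stands about 1–2 mm short of the mark's middle, and the paddle is being pushed and nearly closed. I add a small y correction and turn the last part.

>>> {"method": "apply_moves", "body": {
  "deltas": [-1, 1, 0, 0, 0, 4, -1, 2, 0, 0, 0, 8, -1, 2, 0, 0, 0, 11, -1, 2, 0, 0, 0, 13, -1, 2, 0, 0, 0, 13, -1, 2, 0, 0, 0, 13]
}}

```text
t: 6.15
eef_pos: [0.5484, -0.0259, 0.0828]
eef_rot: [[-1.0, -0.021, 0.007], [-0.021, 1.0, 0.002], [-0.007, 0.002, -1.0]]
ft_force: [10.4, -0.8, -14.6]
gripper_width: 0.0295
grip_force: 30.3
```

```bash
python3 m.py w4; python3 -c "from cell import *;o=get_obs();print(o['joint_positions'],o['moment'])"
```

```text
t 6.15 [ 0.54837209 -0.02592654  0.08275362] gx 2.4235362827950553 tcp gy' -231.6363956468819 f [ 10.40575223  -0.77967054 -14.57722073] grip 30.266904565505683
line ang 91.1915932797273
yel 435 [235.3, 135.4] [223, 124, 26, 25] gx -62.1 gy' -232.2
yel 19 [195.4, 287.2] [192, 284, 9, 7] gx 13.4 gy' -292.6
yel 23 [370.1, 286.8] [366, 284, 8, 8] gx 52.8 gy' -189.9
yel 15 [189.9, 292.2] [188, 289, 5, 8] gx 15.5 gy' -297.8
yel 37 [188.9, 307.3] [186, 302, 7, 14] gx 25.6 gy' -304.0
yel 68 [191.3, 332.0] [186, 322, 12, 19] gx 44.3 gy' -312.4
yel 30 [366.6, 334.2] [362, 329, 11, 11] gx 89.0 gy' -201.4
yel 15 [266.1, 363.3] [260, 363, 13, 2] gx 87.0 gy' -274.6
red 223 [256.6, 170.0] [246, 148, 22, 45] gx -39.0 gy' -229.7
red 5159 [326.9, 232.2] [243, 200, 148, 72] gx 11.5 gy' -204.2
[ 0.48456002  0.74110494 -0.69445702  1.89030785  0.67972414  0.75400398
  0.99601294] [-0.13322707 -2.36021078 -0.52093801]
```

View pics/w4.png

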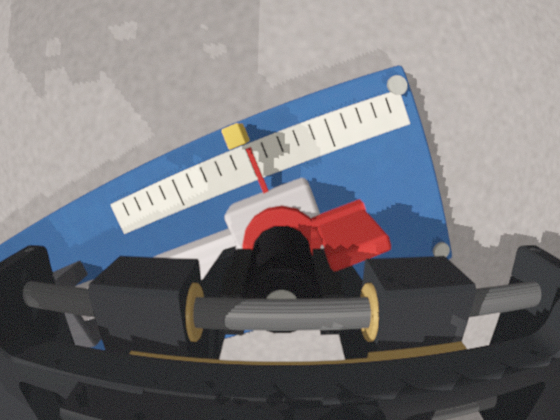

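The pointer tip (249,150) is now about 2–3 mm past the mark's middle. The 10 N push shows the lever is on its stop. I shift back slightly and check the lever's angle.

>>> {"method": "apply_moves", "body": {
  "deltas": [2, -2, 0, 0, 0, 0, 2, -2, 0, 0, 0, 0, 2, -2, 0, 0, 0, 0, 2, -2, 0, 0, 0, 0]
}}

```text
t: 6.6
eef_pos: [0.5495, -0.0284, 0.0827]
eef_rot: [[-1.0, -0.021, 0.005], [-0.021, 1.0, 0.001], [-0.005, 0.001, -1.0]]
ft_force: [7.3, -2.2, -9.8]
gripper_width: 0.0294
grip_force: 29.9
```

```bash
python3 m.py w5 | grep -E "^t|line|red|gx -6"; python3 - <<'E'
import cv2
im=cv2.imread("pics/w5.png")[110:290,200:420]; cv2.imwrite("pics/w5c.png",cv2.resize(im,None,fx=3.3,fy=3.3,interpolation=cv2.INTER_CUBIC))
E
```

```text
t 6.6 [ 0.54950355 -0.0283945   0.08273644] gx 2.5362582774749853 tcp gy' -234.34901835921184 f [ 7.25959412 -2.23139166 -9.76701942] grip 29.917251505066815
line ang 91.17498538464154
yel 422 [239.7, 133.7] [227, 122, 26, 25] gx -62.0 gy' -232.4
red 206 [257.1, 170.8] [247, 148, 21, 45] gx -38.5 gy' -232.4
red 5149 [327.0, 232.2] [243, 200, 148, 72] gx 11.5 gy' -206.9
```

View pics/w5c.png

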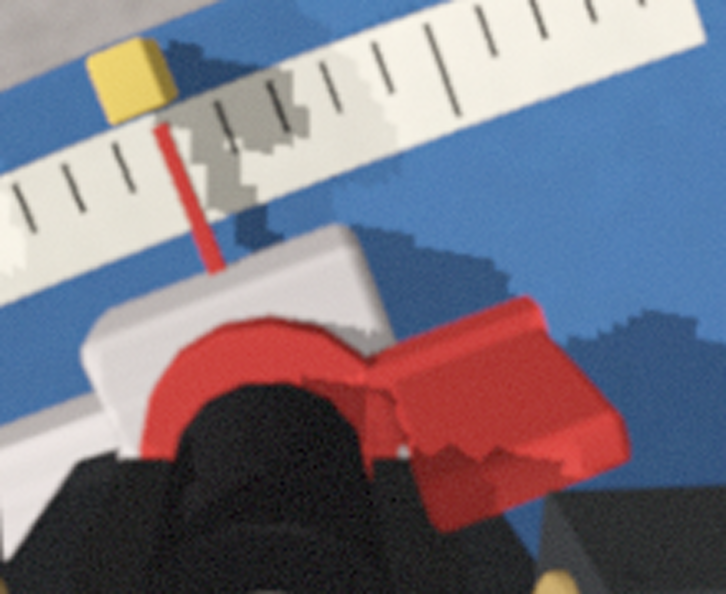

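The crop shows the lever's edges parallel to the scale (about 20–21° in the image), so it is closed. The pointer tip lies on the mark's middle, with both at gy' -232.4. I'm handing in.

```bash
python3 -c "from cell import *;print(finish_job())"
```

```text
the job is handed in; nothing more can be done
None
```

I handed the job in with the knob still held at about 30 N grip, the pointer within about 1 mm of the yellow mark, and the lever closed against its stop by the wrist picture; the hand-in returned no verdict.

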